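Fit the drip ring and draw out the telescopic brush pole

ROBOT

A 6-joint arm with a two-finger parallel gripper is mounted at the origin on the work surface; the furniture and walls round the work are solid. World frame = base frame: x ahead of the robot, y to its left, z up, the work surface at z = 0. Lengths are in m, angles in rad, forces in N, time in s.
With the tool pointing down it reaches from about 0.3 to 0.875 m from the base axis. Payload 6.4 kg.
Tool frame: the origin (TCP) lies midway between the tips of the shut fingers; the grasp point (between the pads) lies ctrl.grip_depth behind it (ctrl.grip_depth is the distance from the TCP to the grasp point, in m); x points along the fingers, y is the direction in which the jaws open and shut, and the axes are right-handed (so a half turn about x gives the same grasp; the last joint's range is limited). The gripper opens to 85 mm and grips with 20 to 120 N. Pads are 22 mm wide; open, the fingers measure 114 mm over their backs; the gripper's body (76 mm by 85 mm) begins 54 mm behind the grasp point. The pads swing forward as they close: fully open they stand 13 mm farther back than shut.
Start: joints at [-1.318, 0.181, 1.607, -0, 1.354, -0.206], TCP at [0.255, -0.516, 0.231] pointing down, gripper open.
Joint ranges: [-2.99, 2.99], [-0.89, 2.07], [0.3, 2.58], [-1.14, 4.28], [0, 2.63], [-3.12, 3.12]. Speed limits (rad/s): [2.57, 2.57, 3.01, 3.14, 3.14, 3.14].

INTERFACE

Orientations are given as a unit quaternion [w, x, y, z].
In Python, from bench import ctrl gives the robot as it stands.
- The arm moves only by the shell command python3 -m creep 'ROWS'. ROWS is text: rows parted by semicolons, each of 7 numbers parted by spaces: the opening, from 0 (shut) to 1 (fully open), then the shift along the tool's x, y, z in cm, then the turn, a rotation vector about the tool's x, y, z in rad. In form: claw x y z ax ay az; .... A call has 1 to 10 rows; each row shifts and turns the pose as measured when the row begins, along the tool's axes as they then stand; what a row does not reach is not made up. A row lasts 1/8 s, in which the tool goes at most 62.5 mm and 10.7 degrees, less where a joint would pass 70% of its speed; a pose out of reach is approached as far as the arm can. A call with a gripper value outside its range is refused whole. The fingers move at their own pace and stop on an object; the grip force is fixed at half the most. Time passes only in rows, so rows that do not move let the fingers close. It gives the time, the measured TCP pose, the force and the opening at its end, in the units of the state.
- ctrl.get_obs(): the state, without advancing time (a new reading comes with each control period).
- ctrl.camera(name): name is "scene" or "top"; returns (picture, depth): 400x640x3 uint8, blue, green, red; 400x640 float32, m along the optical axis (not along the pixel's ray), 0 where there is no reading.
- ctrl.calibration(name): a dict with "mtx" (3x3 intrinsics, pixels), "R" (3x3) and "t" (3): a world point X has camera coordinates R X + t. Camera axes: x right, y down, z forward; pixel columns grow to the right and rows downward; lengths in m; the calibration is good to about 2 mm. A picture is of the moment at which its call begins. calibration takes no time and is no camera call.
- ctrl.hand_in(): hands the job in, once; it reports no verdict.
Trained networks look in the newest picture that a camera, given by its name, has taken for a name from the list of things; names that differ only in an ending like _2 or _b are one class to them, and where a whole thing is asked for, a point or a joint stands for the part that bears it (a point fixed in the world has none). Each returns a list of dicts, best first, with "confidence" (0 to 1); they miss things now and then, are a little off and sometimes report something else, mostly with a low value. They report only what shows in the picture. A call takes as long as a camera call.
- ctrl.find_in(query, camera): "rect" ([left, top, right, bottom] in pixels, round what is visible of it).
The state is a dict: "time_s": time; "q": joint angles; "dq": joint speeds; "joint_efforts": joint torques, N m; "eef_pos": TCP position; "eef_rot": TCP orientation; "wrist_force": force on the tool from outside, world axes, zero at the start; "torque": the same for the moment, N m; "opening": opening from 0.0 (shut) to 1.0 (fully open).
Only numpy, scipy, OpenCV 4.12 (cv2) and the standard library are available. Lean on these libraries where they do the work, as an engineer would, in place of code of your own. Each camera call takes 0.05 s, during which the arm holds its last target.

TASK

Get the telescopic brush pole in its dock ready for use: slide the wide drip ring down over the pole's handle until it sits flat on the collar round the tube, and let go of it. Then squeeze the button in the side of the handle and, with the button still squeezed, pull the handle straight up past the first stop as far as it goes, to its second stop. Finish while holding it there: stay gripping the extended handle with the button squeezed, the ring still seated, and leave the narrow ring, the canister, the peeler and the thermometer where they are.

Things in the scene. Friction and masses are not known exactly. Their poses are not given: they have to be found in the camera images.
- pole_dock: Steel round dock fixed to the worktop, an upright telescopic brush pole in it. Origin: on the pole's axis at worktop height; z up; the handle's button faces this body's -x. Foot 100 mm across, 12 mm high; cup 72 mm across up to 50 mm; tube 34 mm across; collar 48 mm across, flat top at 105 mm; handle above it from 127 to 165 mm when pushed in.
- seat (a point): Centre of the collar's flat top, on the pole's axis, 105 mm above the worktop: the ring's underside must rest here. From it rises a locating spigot 36 mm across for 5 mm, tapering to 27 mm at 12 mm up; then an inner tube 19 mm across.
- handle_grip (a point): Centre of the black handle; moves up with it; same axes as pole_dock. Pushed in, it is 41 mm above the seat. The handle is a rounded block 24 mm (x) by 18 mm (y) by 38 mm tall, centred here; its underside is 4 mm above a seated ring's top. Gripped from above across x, the button is squeezed (24.5 mm across when fully in).
- handle (a joint): How far the handle is pulled up, m: 0 pushed in, about 0.040 first stop, 0.085 second stop (hard end of travel). With the button out a catch holds it at each stop against some 40 N (2 to 4 mm of play); squeezed, it slides. A spring and its weight draw it down with 4 to 6 N. It moves only up and down.
- button (a joint): How far the button is squeezed in, m: 0 out, 0.004 fully in; the catch is free from about 0.0025. Its spring pushes back with 3 N (out) to 7 N (fully in). Between the stops the catch keeps it partly in (0.001 to 0.0025).
- wide_ring_centre (a point): Centre (half-way up, on the axis) of the wide drip ring, dark rubber, lying flat: 55 mm outside, bore 40 mm, 18 mm high, 40 g. It fits over handle, button and spigot with about 2 mm to spare all round. Its z axis is the bore.
- narrow_ring_centre (a point): Centre of the narrow drip ring, dark rubber, lying flat: 40 mm outside, bore 20 mm, 18 mm high. Too small for this pole; leave it where it is. The two rings may lie either way round, left or right.
- canister: Plain steel canister, 70 mm across, 120 mm high, standing beyond the pole; origin at the centre of its underside. Leave it.
- veg_peeler: White vegetable peeler, 170 x 25 x 18 mm, lying beyond the pole to the left; origin at the centre of its underside. Leave it.
- probe: Beige handheld thermometer, 165 x 52 x 22 mm, lying ahead to the right; origin at the centre of its underside. Leave it.
- button_face (a point): Centre of the grey button's outer face, on the handle's -x side at the height of handle_grip, 16.5 mm from the pole's axis: 4.5 mm proud of the handle when out. The button is 12 mm wide, 20 mm tall and is pushed in towards +x. The opposite face of the handle is flat.

How it is judged:
By the outcome, as a careful person would: the job done as asked, in the order asked, and still so for the second after the job is handed in, while the arm keeps its last pose, push and grip.
It also fails if it takes over 54 s, if anything falls off the work surface, if the arm or the gripper's body presses on something with over 40 N, if the wrist force passes 120 N, or if a joint passes its speed limit or range.

## Working session

There is one attempt and no reset: what is moved stays moved. The work goes in short steps, Python scripts to look and compute and a shell command to move; the robot and the scene stay as the last step left them, time stands still between calls to the robot, and variables do not carry over. Pictures are saved under pics/ and viewed, and the job is handed in when it is done.

```bash
ls; mkdir -p pics; cat > h.py <<'E'
import numpy as np,cv2
from bench import ctrl
def snap(n,f):
    p,d=ctrl.camera(n); cv2.imwrite('pics/'+f,p); np.save('pics/%s_d.npy'%n,d); return p,d
def world(n,u,v,z):
    c=ctrl.calibration(n); K,R,t=[np.array(c[k]) for k in('mtx','R','t')]
    return R.T@(np.linalg.inv(K)@[u*z,v*z,z]-t)
def cloud(n,d):
    c=ctrl.calibration(n); K,R,t=[np.array(c[k]) for k in('mtx','R','t')]
    v,u=np.mgrid[:400,:640]; P=np.stack([u*d,v*d,d],-1)@np.linalg.inv(K).T
    return (P-t)@R
E
python3 - <<'E'
from h import *
for n in('scene','top'):
    p,d=snap(n,n+'0.png')
    c=ctrl.calibration(n);print(n,-np.array(c['R']).T@np.array(c['t']),np.array(c['R'])[2],c['mtx'])
    for q in('wide_ring_centre','narrow_ring_centre','pole_dock','handle_grip','button_face','canister','veg_peeler','probe'):
        print(q,[(np.round(r['rect']).tolist(),round(r['confidence'],2)) for r in ctrl.find_in(q,n)][:3])
print(ctrl.get_obs(),ctrl.grip_depth)
E
```

```text
pics
scene [0.01497714 0.63297283 0.715611  ] [ 0.54452557 -0.61465741 -0.57069096] [[407.49010181   0.         319.86798518]
 [  0.         407.49010181 203.67356701]
 [  0.           0.           1.        ]]
wide_ring_centre [([278.0, 314.0, 303.0, 341.0], 0.57), ([339.0, 192.0, 347.0, 211.0], 0.56)]
narrow_ring_centre []
pole_dock [([321.0, 193.0, 360.0, 252.0], 0.85)]
handle_grip [([338.0, 191.0, 349.0, 210.0], 0.56)]
button_face []
canister [([274.0, 167.0, 300.0, 216.0], 0.96)]
veg_peeler [([225.0, 225.0, 257.0, 264.0], 0.81)]
probe [([317.0, 170.0, 350.0, 199.0], 0.62)]
top [ 0.44860423 -0.01579174  1.24177044] [ 0.11637732  0.03091072 -0.99272395] [[424.97329711   0.         317.4787541 ]
 [  0.         424.97329711 195.16233738]
 [  0.           0.           1.        ]]
wide_ring_centre [([230.0, 242.0, 250.0, 259.0], 0.65)]
narrow_ring_centre [([396.0, 216.0, 408.0, 234.0], 0.7)]
pole_dock [([318.0, 201.0, 354.0, 237.0], 0.63), ([334.0, 210.0, 339.0, 222.0], 0.18)]
handle_grip [([336.0, 209.0, 342.0, 222.0], 0.51)]
button_face []
canister [([330.0, 120.0, 352.0, 156.0], 0.73)]
veg_peeler [([265.0, 127.0, 283.0, 183.0], 0.89)]
probe [([391.0, 122.0, 422.0, 174.0], 0.56)]
{'time_s': 0.9, 'q': array([-1.31828414e+00,  1.80764482e-01,  1.60699312e+00,  3.39924905e-05,
        1.35382727e+00, -2.06332339e-01]), 'dq': array([-0.00044667,  0.00022322,  0.00103102,  0.00012485,  0.00068158,
        0.0009841 ]), 'joint_efforts': array([-8.29212622e-04, -4.44832313e+01, -3.51682734e+01, -3.23637805e-04,
        7.48168295e-04, -2.42090158e-05]), 'eef_pos': array([ 0.25468694, -0.51553433,  0.23131178]), 'eef_rot': array([ 0.16080662,  0.68859151,  0.16080166, -0.68856792]), 'wrist_force': array([ 0.91598363, -0.27360751,  0.94046094]), 'torque': array([ 0.04268692,  0.01060415, -0.00209157]), 'opening': 1.0025020866227943} 0.0187
```

View pictures.

```bash
python3 - <<'E'
from h import *
a=cv2.imread('pics/top0.png');b=cv2.imread('pics/scene0.png')
A=cv2.resize(a[110:270,210:430],(800,582),interpolation=2);cv2.imwrite('pics/tc.png',A)
cv2.imwrite('pics/sc.png',cv2.resize(b[150:350,210:430],None,fx=3,fy=3,interpolation=2)[:600])
d=np.load('pics/top_d.npy');C=cloud('top',d)
# ring/rect points
for n,(l,t,r,bb) in dict(wide=(225,237,255,264),narrow=(391,211,413,239),dock=(314,197,358,241),can=(326,116,356,160)).items():
    P=C[t:bb,l:r].reshape(-1,3);P=P[P[:,2]>.008]
    print(n,P.min(0).round(4),P.max(0).round(4),np.median(P,0).round(4))
C=cloud('top',d);P=C[195:245,310:360].reshape(-1,3)
for lo,hi in((.15,.18),(.095,.115),(.04,.06)):
    Q=P[(P[:,2]>lo)&(P[:,2]<hi)];print(lo,len(Q),Q.mean(0) if len(Q) else'',Q.min(0),Q.max(0))
P=cloud('scene',np.load('pics/scene_d.npy'))[185:260,315:365].reshape(-1,3)
for lo,hi in((.15,.18),(.12,.15),(.095,.115),(.04,.06)):
    Q=P[(P[:,2]>lo)&(P[:,2]<hi)&(P[:,0]<.62)];print('s',lo,len(Q),Q.mean(0),Q.min(0),Q.max(0))
E
```

```text
wide [ 0.4062 -0.0158  0.008 ] [0.4578 0.2816 1.2418] [0.432  0.2541 0.0165]
narrow [ 0.4486 -0.2339  0.0089] [ 0.5163 -0.0158  1.2418] [ 0.4961 -0.2136  0.0171]
dock [ 0.4486 -0.0829  0.008 ] [0.5727 0.0126 1.2418] [ 0.5181 -0.0334  0.0303]
can [ 0.4486 -0.0828  0.0081] [ 0.8269 -0.0149  1.2418] [ 0.7649 -0.0491  0.0724]
0.15 73 [ 0.52187209 -0.03358647  0.16273349] [ 0.50912028 -0.04695403  0.15231103] [ 0.53660062 -0.0214766   0.16847579]
0.095 146 [ 0.52179901 -0.03421101  0.10621807] [ 0.50118803 -0.05662308  0.09999701] [ 0.54445505 -0.01104876  0.11491135]
0.04 173 [ 0.51723868 -0.03342956  0.05115968] [ 0.49011891 -0.0671568   0.04101961] [ 0.55503217 -0.0023313   0.05999061]
s 0.15 87 [ 0.52006568 -0.02828211  0.1605564 ] [ 0.50812511 -0.04358737  0.15048051] [ 0.53750935 -0.01916233  0.16782991]
s 0.12 75 [ 0.51912539 -0.0252809   0.13619441] [ 0.50779794 -0.03437143  0.12006974] [ 0.53642377 -0.01841515  0.14972601]
s 0.095 160 [ 0.51601612 -0.02271195  0.10530573] [ 0.49936784 -0.05755898  0.09514529] [ 0.54746704 -0.00862916  0.11492467]
s 0.04 248 [ 0.51288387 -0.01862284  0.05153681] [ 0.49042227 -0.06162274  0.04002584] [0.55305178 0.00152233 0.05996094]
```

View pics/tc.png

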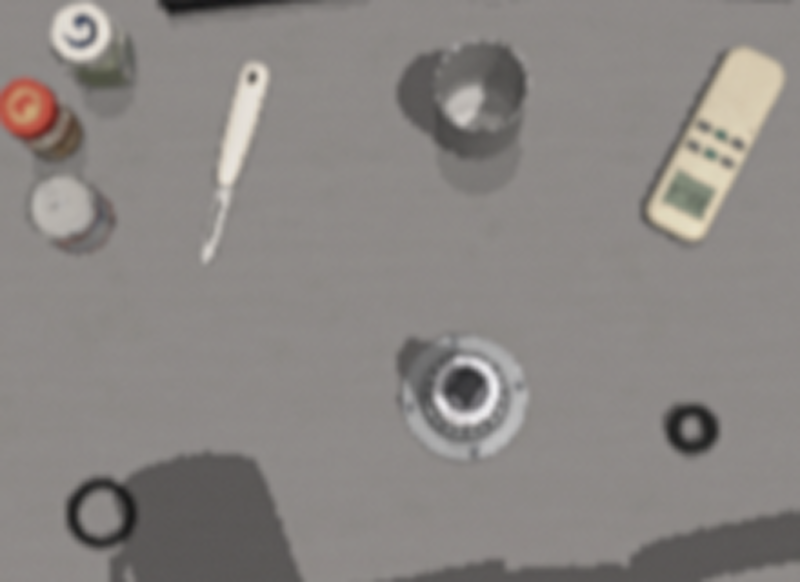

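View pics/sc.png

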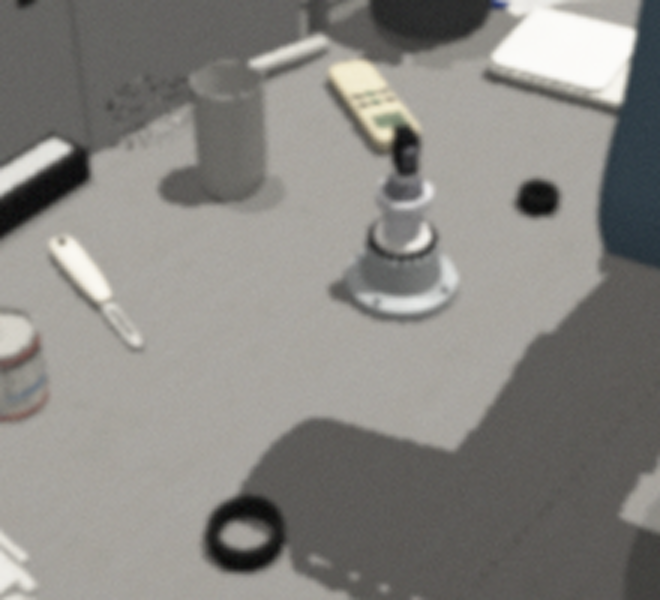

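```bash
python3 - <<'E'
from h import *
a=cv2.imread('pics/top0.png');b=cv2.imread('pics/scene0.png')
A=cv2.resize(a[200:240,314:360],None,fx=14,fy=14,interpolation=cv2.INTER_NEAREST);B=cv2.resize(b[185:255,318:364],None,fx=8,fy=8,interpolation=cv2.INTER_NEAREST)
cv2.imwrite('pics/th.png',A);cv2.imwrite('pics/sh.png',B)
from scipy.optimize import least_squares
C=cloud('top',np.load('pics/top_d.npy'));g=a.max(2)
def onplane(u,v,z):
    p0=world('top',u,v,.5);p1=world('top',u,v,1.);s=(z-p0[2])/(p1[2]-p0[2]);return p0+s*(p1-p0)
for n,(l,t,r,bb) in dict(wide=(225,237,255,264),narrow=(391,211,413,239)).items():
    m=(g[t:bb,l:r]<50); v,u=np.nonzero(m); W=np.array([onplane(x+l,y+t,.014)for x,y in zip(u,v)])
    f=least_squares(lambda p:np.hypot(*(W[:,:2]-p[:2]).T)-p[2],[*W.mean(0)[:2],.02],loss='soft_l1',f_scale=.003);print(n,len(W),f.x,W.min(0),W.max(0))
# handle
v,u=np.nonzero(g[205:228,328:348]<75);W=np.array([onplane(x+328,y+205,.165)for x,y in zip(u,v)])
print(W.mean(0),W.min(0),W.max(0)); r=cv2.minAreaRect((W[:,:2]*1000).astype(np.float32));print(r)
np.set_printoptions(linewidth=250)
print(g[205:228,326:350])
# dock foot circle: edge points from C at z 6-20mm
P=C[190:245,305:365].reshape(-1,3)
for lo,hi,R in((.008,.016,.05),(.045,.056,.036),(.1,.11,.024)):
    Q=P[(P[:,2]>lo)&(P[:,2]<hi)]; 
    h=cv2.minEnclosingCircle((Q[:,:2]*1000).astype(np.float32));print(R,len(Q),h,Q[:,2].mean())
E
```

```text
wide 61 [0.43238035 0.25342239 0.02339728] [0.41194949 0.2287892  0.014     ] [0.45489315 0.27838346 0.014     ]
narrow 59 [ 0.49774647 -0.21333749  0.01468701] [ 0.48195074 -0.23114713  0.014     ] [ 0.51343312 -0.19679465  0.014     ]
[ 0.5232519 -0.0325099  0.165    ] [ 0.51120283 -0.04431033  0.165     ] [ 0.53403807 -0.02144362  0.165     ]
((522.72314453125, -32.1102294921875), (18.955913543701172, 22.534019470214844), 55.99711990356445)
[[ 94  99 109 115 121 125 125 126 122 126 143 154 160 162 165 166 169 171 170 168 163 156 149 143]
 [102 107 112 113 113 112 109 105 103 110 123 134 142 145 146 150 158 167 171 172 171 167 160 150]
 [110 113 112 112 109 103  97  91  96 120 137 142 144 143 138 136 141 150 164 171 173 171 167 162]
 [113 112 111 107 100  91  93  98 123 165 186 186 181 182 181 168 150 140 150 161 169 174 173 171]
 [113 112 107 101  93  88 102 122 149 185 200 197 193 203 216 211 191 169 155 147 153 167 175 175]
 [111 107  98  95  98 103 124 139 144 152 154 147 143 163 195 213 223 214 183 144 132 153 171 176]
 [107 100  89  89 106 126 140 135 116 103  90  79  74  95 
[... 1199 characters left out ...]
 232 213 159 132 144 138 148]
 [131 109 115 111 110 140 181 202 206 210 213 213 214 222 227 228 223 208 178 143 127 132 139 161]
 [149 118 101 109 114 117 143 172 187 204 216 217 214 223 227 211 180 152 137 141 134 128 147 173]
 [162 137 108 105 112 104 112 137 156 177 189 185 178 187 188 164 137 115 110 128 129 136 161 182]
 [168 156 132 110 102 100 108 122 122 133 145 135 128 140 135 121 123 119 108 119 136 155 177 187]]
0.05 367 ((523.2283935546875, -34.48648452758789), 49.739227294921875) 0.012870145909722061
0.036 118 ((522.4962158203125, -34.73414993286133), 32.396732330322266) 0.05016592069644733
0.024 118 ((523.02978515625, -34.116336822509766), 23.66965675354004) 0.10483052991487546
```

View pics/th.png

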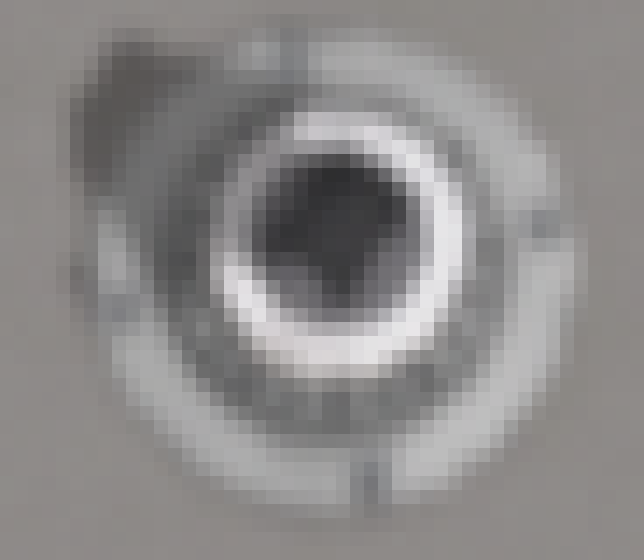

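View pics/sh.png

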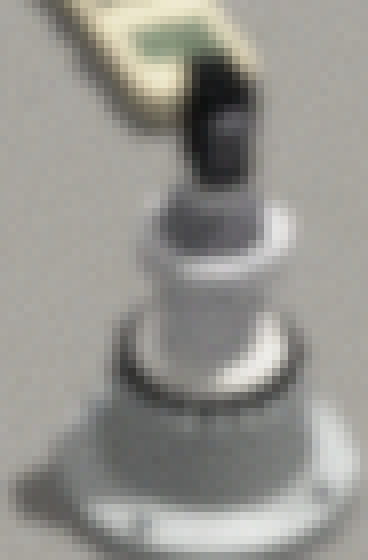

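```bash
python3 - <<'E'
from h import *
for n in('top','scene'):
    im=cv2.imread('pics/%s0.png'%n).max(2).astype(np.float32)
    c=ctrl.calibration(n);K,R,t=[np.array(c[k]) for k in('mtx','R','t')]
    for cx,cy in ((.5230,-.0343),):
      for rad in(.040,.043,.046):
        th=np.radians(np.arange(-180,180,3));X=np.stack([cx+rad*np.cos(th),cy+rad*np.sin(th),0*th+.012],1)
        p=(X@R.T+t)@K.T;uv=(p[:,:2]/p[:,2:]).astype(np.float32)
        I=cv2.remap(im,uv[:,:1],uv[:,1:],cv2.INTER_LINEAR).ravel()
        dev=I-cv2.blur(np.tile(I,3).reshape(1,-1),(15,1)).ravel()[120:240]
        k=np.argsort(dev)[:14];print(n,rad,sorted((int(round(np.degrees(th[i]))),int(dev[i])) for i in k))
E
```

```text
top 0.04 [(-174, -14), (-171, -22), (-168, -23), (-165, -15), (-81, -11), (-78, -15), (-75, -11), (9, -8), (12, -11), (15, -11), (18, -10), (21, -8), (72, -7), (75, -9)]
top 0.043 [(-174, -23), (-171, -34), (-168, -30), (-165, -16), (-81, -22), (-78, -29), (-75, -21), (9, -10), (12, -10), (69, -12), (72, -13), (75, -10), (99, -17), (102, -17)]
top 0.046 [(-174, -22), (-171, -34), (-168, -26), (-81, -20), (-78, -29), (-75, -24), (9, -12), (63, -10), (66, -14), (69, -14), (72, -9), (96, -11), (99, -18), (102, -17)]
scene 0.04 [(-171, -22), (-168, -33), (-165, -26), (-90, -36), (-87, -55), (-84, -58), (-81, -47), (-78, -21), (-24, -19), (-21, -37), (-18, -40), (-15, -30), (96, -20), (99, -22)]
scene 0.043 [(-171, -33), (-168, -37), (-165, -27), (-93, -24), (-90, -47), (-87, -68), (-84, -72), (-81, -43), (-51, -27), (-21, -40), (-18, -49), (-15, -39), (99, -36), (102, -24)]
scene 0.046 [(-171, -27), (-90, -46), (-87, -75), (-84, -75), (-81, -44), (-54, -28), (-51, -29), (-48, -25), (-21, -48), (-18, -60), (-15, -46), (-12, -27), (99, -32), (102, -28)]
```

```bash
cat >> h.py <<'E'
from scipy.spatial.transform import Rotation as Ro
def todo(xyz,yaw=None):
    o=ctrl.get_obs();q=o['eef_rot'];r=Ro.from_quat([q[1],q[2],q[3],q[0]]);M=r.as_matrix()
    print('t',round(o['time_s'],2),'pos',o['eef_pos'].round(4),'F',o['wrist_force'].round(1),'open',round(o['opening'],3),'q',o['q'].round(2))
    ya=np.degrees(np.arctan2(M[1,1],M[0,1]));print('xdir',M[:,0].round(3),'jaw yaw',ya.round(1))
    print('shift cm',(M.T@(np.array(xyz)-o['eef_pos'])*100).round(2))
    if yaw is not None:
        for k in(0,180):
            y=np.radians(yaw+k);yd=np.array([np.cos(y),np.sin(y),0]);xd=np.array([0,0,-1.]);T=np.stack([xd,yd,np.cross(xd,yd)],1)
            print('turn',k,(r.inv()*Ro.from_matrix(T)).as_rotvec().round(3))
E
python3 - <<'E'
from h import *
todo([.4324,.2534,.08],-34.2)
E
```

```text
t 0.9 pos [ 0.2547 -0.5155  0.2313] F [ 0.9 -0.3  0.9] open 1.003 q [-1.32  0.18  1.61  0.    1.35 -0.21]
xdir [ 0.  0. -1.] jaw yaw -63.7
shift cm [ 15.13 -61.07 -49.99]
turn 0 [-0.515 -0.    -0.   ]
turn 180 [ 2.627 -0.     0.   ]
```

```bash
python3 -m creep '1 0 0 0 -.172 0 0;1 0 0 0 -.172 0 0;1 0 0 0 -.172 0 0'; python3 - <<'E'
from h import *
todo([.4324,.2534,.09],-34.2)
E
```

```text
time_s: 1.27
eef_pos: [0.2547, -0.5156, 0.2314]
eef_rot: [0.336, 0.622, 0.336, -0.622]
wrist_force: [-0.2, -0.8, -0.1]
opening: 1.0
t 1.27 pos [ 0.2547 -0.5156  0.2314] F [-0.2 -0.8 -0.1] open 1.0 q [-1.32  0.18  1.61  0.    1.35 -0.74]
xdir [ 0. -0. -1.] jaw yaw -33.3
shift cm [ 14.13 -27.33 -74.04]
turn 0 [ 0.016  0.    -0.   ]
turn 180 [-3.125  0.     0.   ]
```

```bash
python3 -m creep '1 0 -2.1 -5.7 .016 0 0;1 0 -2.1 -5.7 0 0 0;1 0 -2.1 -5.7 0 0 0;1 0 -2.1 -5.7 0 0 0;1 0 -2.1 -5.7 0 0 0;1 0 -2.1 -5.7 0 0 0;1 0 -2.1 -5.7 0 0 0;1 0 -2.1 -5.7 0 0 0;1 0 -2.1 -5.7 0 0 0;1 0 -2.1 -5.7 0 0 0'; python3 - <<'E'
from h import *
todo([.4324,.2534,.09],-34.2)
E
```

```text
time_s: 2.52
eef_pos: [0.4042, 0.0868, 0.2328]
eef_rot: [0.331, 0.629, 0.325, -0.624]
wrist_force: [1.0, -0.3, 0.0]
opening: 0.998
t 2.52 pos [0.4042 0.0868 0.2328] F [ 1.  -0.3  0. ] open 0.998 q [-0.07 -0.21  1.99 -0.    1.35  0.53]
xdir [ 0.01  -0.004 -1.   ] jaw yaw -34.7
shift cm [ 14.24  -7.31 -15.27]
turn 0 [-0.008 -0.003 -0.011]
turn 180 [ 3.134 -0.017  0.004]
```

```bash
python3 -m creep '1 2 -2.4 -5 0 0 0;1 3 -2.4 -5 0 0 0;1 3 -2.4 -5 0 0 0;1 3 0 0 0 0 0;1 0 0 0 0 0 0'; python3 - <<'E'
from h import *
todo([.4324,.2534,.09],-34.2)
snap('top','t1.png');snap('scene','s1.png')
for n in('top','scene'):print([(np.round(r['rect']).tolist(),round(r['confidence'],2)) for r in ctrl.find_in('wide_ring_centre',n)][:3])
E
```

```text
time_s: 3.15
eef_pos: [0.4325, 0.2573, 0.1239]
eef_rot: [0.335, 0.63, 0.327, -0.62]
wrist_force: [0.1, 0.1, 0.4]
opening: 0.997
t 3.15 pos [0.4325 0.2573 0.1239] F [0.1 0.1 0.4] open 0.997 q [ 0.31  0.14  1.89 -0.01  1.1   0.91]
xdir [ 0.018 -0.003 -1.   ] jaw yaw -34.2
shift cm [3.39 0.16 0.36]
turn 0 [ 0.    -0.007 -0.016]
turn 180 [-3.141  0.026 -0.011]
[]
[([279.0, 316.0, 304.0, 340.0], 0.63)]
```

```bash
python3 - <<'E'
from h import *
im=cv2.imread('pics/scene0.png').max(2)
C=cloud('scene',np.load('pics/scene_d.npy'))
c=ctrl.calibration('scene');K,R,t=[np.array(c[k]) for k in('mtx','R','t')]
th=np.radians(np.arange(0,360,5))
P=[];
for z in(0,.018):
  for r in(.0275,):P+=[[.4324+r*np.cos(a),.2534+r*np.sin(a),z] for a in th]
p=(np.array(P)@R.T+t)@K.T;p=p[:,:2]/p[:,2:];print('pred',p.min(0),p.max(0))
v,u=np.nonzero(im[305:350,268:315]<60);print('obs',u.min()+268,v.min()+305,u.max()+268,v.max()+305,len(u))
b=cv2.imread('pics/s1.png')
cv2.imwrite('pics/s1c.png',cv2.resize(b[200:370,200:400],None,fx=3.5,fy=3.5,interpolation=2)[:600])
E
```

```text
pred [278.65866579 313.44336689] [305.01240919 340.19152289]
obs 279 315 304 339 349
```

View pics/s1c.png

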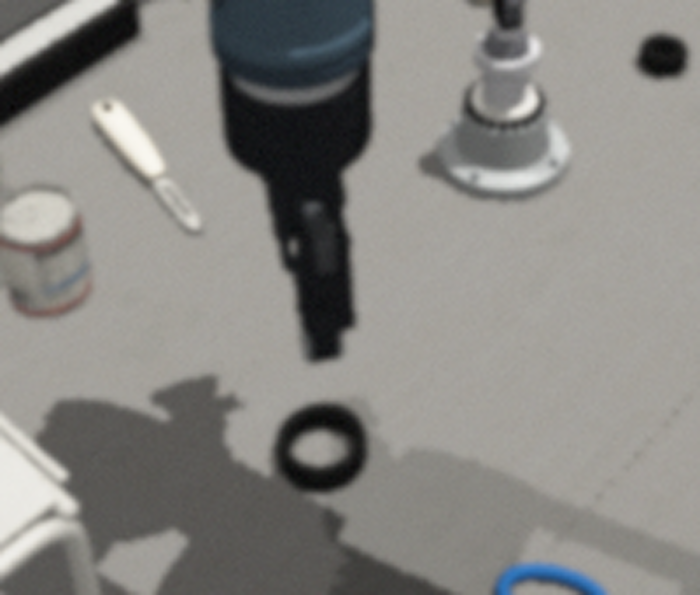

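```bash
python3 -m creep '1 3 .1 .3 0 -.007 -.016;1 3 0 0 0 0 0;1 2.5 0 0 0 0 0;1 0 0 0 0 0 0'; python3 - <<'E'
from h import *
todo([.4324,.2534,.002],-34.2)
E
```

```text
time_s: 3.85
eef_pos: [0.4432, 0.253, 0.0486]
eef_rot: [0.33, 0.634, 0.327, -0.618]
wrist_force: [-0.2, 0.6, -0.8]
opening: 1.0
t 3.85 pos [0.4432 0.253  0.0486] F [-0.2  0.6 -0.8] open 1.0 q [0.29 0.28 1.91 0.   0.93 0.89]
xdir [ 0.022  0.007 -1.   ] jaw yaw -34.6
shift cm [ 4.64 -0.98  0.67]
turn 0 [-0.008 -0.018 -0.014]
turn 180 [ 3.134 -0.022  0.028]
```

```bash
python3 -m creep '1 0 -.98 .67 -.008 -.018 -.014;1 0 0 0 0 0 0;1 1 0 0 0 0 0;1 1 0 0 0 0 0;1 0 0 0 0 0 0'; python3 - <<'E'
from h import *
todo([.4324,.2534,.002],-34.2)
E
```

```text
time_s: 4.47
eef_pos: [0.434, 0.2537, 0.0319]
eef_rot: [0.331, 0.627, 0.33, -0.623]
wrist_force: [0.0, -0.9, -0.4]
opening: 1.001
t 4.47 pos [0.434  0.2537 0.0319] F [ 0.  -0.9 -0.4] open 1.001 q [ 0.29  0.3   1.92 -0.    0.91  0.89]
xdir [ 0.006  0.001 -1.   ] jaw yaw -34.2
shift cm [ 2.98 -0.13  0.12]
turn 0 [ 0.    -0.005 -0.004]
turn 180 [-3.141  0.007 -0.007]
```

```bash
python3 -m creep '1 1 -.13 .12 0 -.005 -.004;1 1 0 0 0 0 0;1 1 0 0 0 0 0;1 0 0 0 0 0 0'; python3 - <<'E'
from h import *
todo([.4324,.2534,.002],-34.2)
E
```

```text
time_s: 4.97
eef_pos: [0.4315, 0.2532, -0.0011]
eef_rot: [-0.331, -0.624, -0.331, 0.626]
wrist_force: [-0.0, -0.3, 0.4]
opening: 1.004
t 4.97 pos [ 0.4315  0.2532 -0.0011] F [-0.  -0.3  0.4] open 1.004 q [ 0.29  0.37  1.93 -0.    0.85  0.89]
xdir [-0.002 -0.001 -1.   ] jaw yaw -34.2
shift cm [-0.31  0.06 -0.07]
turn 0 [0.    0.002 0.001]
turn 180 [-3.141e+00 -2.000e-03  3.000e-03]
```

```bash
python3 -m creep '1 -.2 .06 -.07 0 0 0;.5 0 0 0 0 0 0;.3 0 0 0 0 0 0;0 0 0 0 0 0 0;0 0 0 0 0 0 0;0 0 0 0 0 0 0;0 0 0 0 0 0 0'; python3 - <<'E'
from h import *
todo([.4324,.2534,.002],-34.2)
E
```

```text
time_s: 5.85
eef_pos: [0.4335, 0.2538, 0.0024]
eef_rot: [-0.331, -0.625, -0.331, 0.625]
wrist_force: [-0.4, -0.1, -0.5]
opening: 0.61
t 5.85 pos [0.4335 0.2538 0.0024] F [-0.4 -0.1 -0.5] open 0.61 q [ 0.29  0.36  1.92 -0.    0.86  0.89]
xdir [-0.    -0.001 -1.   ] jaw yaw -34.2
shift cm [ 0.04 -0.07  0.09]
turn 0 [ 0.  0. -0.]
turn 180 [-3.141e+00  0.000e+00  1.000e-03]
```

```bash
python3 -m creep '0 -1 0 0 0 0 0;0 -2 0 0 0 0 0;0 -3 0 0 0 0 0;0 -4 0 0 0 0 0;0 -4 0 0 0 0 0;0 -4 0 0 0 0 0;0 -2 0 0 0 0 0;0 0 0 0 0 0 0'; python3 - <<'E'
from h import *
todo([.523,-.0343,.19],-34.2)
b,d=snap('scene','s2.png');a,d2=snap('top','t2.png')
cv2.imwrite('pics/s2c.png',cv2.resize(b[200:370,200:400],None,fx=3.5,fy=3.5,interpolation=2)[:600])
E
```

```text
time_s: 6.85
eef_pos: [0.4331, 0.2538, 0.2128]
eef_rot: [0.331, 0.625, 0.331, -0.624]
wrist_force: [-0.4, -0.1, -0.7]
opening: 0.608
t 6.85 pos [0.4331 0.2538 0.2128] F [-0.4 -0.1 -0.7] open 0.608 q [ 0.29  0.03  1.81 -0.    1.3   0.89]
xdir [ 0.002  0.    -1.   ] jaw yaw -34.2
shift cm [ 2.29 23.62 18.79]
turn 0 [ 0.    -0.001 -0.002]
turn 180 [-3.141e+00  2.000e-03 -2.000e-03]
```

View pics/s2.png

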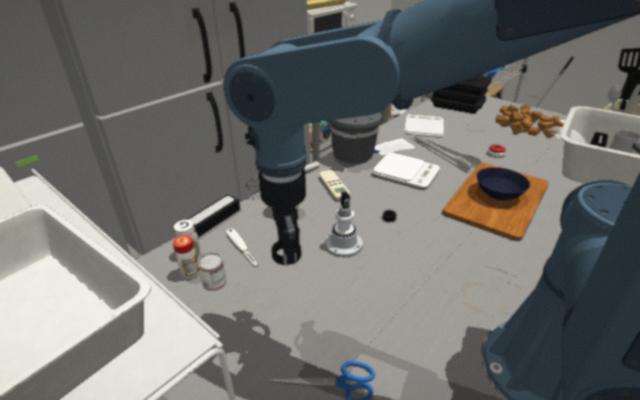

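```bash
python3 -m creep '0 0 3.9 3.1 0 0 0;0 0 3.9 3.1 0 0 0;0 0 3.9 3.1 0 0 0;0 0 3.9 3.1 0 0 0;0 0 3.9 3.1 0 0 0;0 0 3 2.4 0 0 0;0 0 0 0 0 0 0;0 0 0 0 0 0 0'; python3 - <<'E'
from h import *
todo([.523,-.0343,.19],-34.2)
E
```

```text
time_s: 7.95
eef_pos: [0.5123, -0.0277, 0.1965]
eef_rot: [-0.327, -0.617, -0.336, 0.631]
wrist_force: [-0.7, 0.4, -0.7]
opening: 0.607
t 7.95 pos [ 0.5123 -0.0277  0.1965] F [-0.7  0.4 -0.7] open 0.607 q [-0.28  0.09  1.78 -0.    1.29  0.31]
xdir [-0.024  0.003 -1.   ] jaw yaw -34.1
shift cm [ 0.62  1.27 -0.06]
turn 0 [0.002 0.011 0.021]
turn 180 [-3.139 -0.033  0.017]
```

```bash
python3 -m creep '0 0 1.2 -.1 0 .011 .021;0 0 0 0 0 0 0;0 0 0 0 0 0 0'; python3 - <<'E'
from h import *
todo([.523,-.0343,.19],-34.2)
b,d=snap('scene','s3.png');a,d2=snap('top','t3.png')
cv2.imwrite('pics/s3c.png',cv2.resize(b[150:260,290:400],None,fx=5.4,fy=5.4,interpolation=cv2.INTER_CUBIC))
cv2.imwrite('pics/t3c.png',cv2.resize(a[180:260,290:390],None,fx=7,fy=7,interpolation=cv2.INTER_CUBIC))
E
```

```text
time_s: 8.32
eef_pos: [0.5226, -0.0314, 0.1952]
eef_rot: [0.332, 0.624, 0.333, -0.624]
wrist_force: [0.6, 0.0, -0.0]
opening: 0.606
t 8.32 pos [ 0.5226 -0.0314  0.1952] F [ 0.6  0.  -0. ] open 0.606 q [-0.29  0.1   1.77  0.    1.27  0.3 ]
xdir [-0.     0.001 -1.   ] jaw yaw -33.9
shift cm [0.52 0.19 0.22]
turn 0 [ 0.006 -0.001  0.001]
turn 180 [-3.136e+00 -1.000e-03 -1.000e-03]
```

View pics/s3c.png

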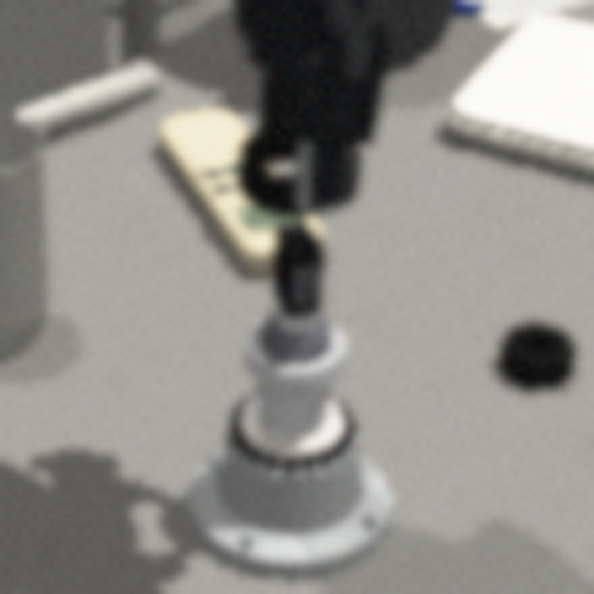

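View pics/t3c.png

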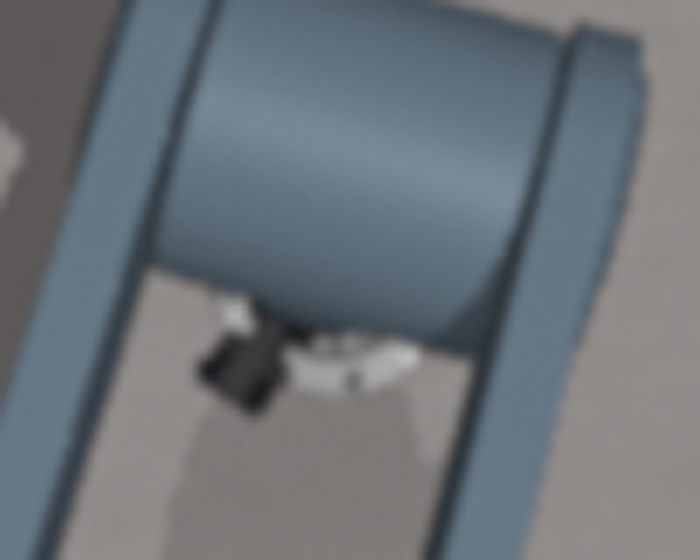

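```bash
python3 - <<'E'
from h import *
np.set_printoptions(linewidth=250)
im=cv2.imread('pics/s3.png').max(2);print(im[172:192,330:362])
print(im[192:210,335:356])
c=ctrl.calibration('scene');K,R,t=[np.array(c[k]) for k in('mtx','R','t')]
def pr(P):
    p=(np.array(P)@R.T+t)@K.T;return p[:,:2]/p[:,2:]
th=np.radians(np.arange(0,360,5));o=ctrl.get_obs();x,y,z=o['eef_pos']
q=o['eef_rot'];M=Ro.from_quat([q[1],q[2],q[3],q[0]]).as_matrix()
print('tool z',M[:,2])
for zz in(0,.001):
    cx,cy=x+zz*M[0,2],y+zz*M[1,2]
    for h in(z-.0024,z+.0156):
        p=pr([[cx+.0275*np.cos(a),cy+.0275*np.sin(a),h] for a in th]);print(zz,h.round(4),p.min(0),p.max(0))
yw=np.radians(-34.2);X=np.array([np.cos(yw),np.sin(yw),0]);Y=np.array([-X[1],X[0],0])
B=np.array([.523,-.0343,0]);
p=pr([B+a*X+b*Y+[0,0,zz] for a in(-.012,.012) for b in(-.009,.009) for zz in(.127,.165)]);print('handle',p.min(0),p.max(0))
p=pr([B-.0165*X+b*Y+[0,0,zz] for b in(-.006,.006) for zz in(.136,.156)]);print('button',p.min(0),p.max(0))
p=pr([[B[0]+.024*np.cos(a),B[1]+.024*np.sin(a),.105] for a in th]);print('collar',p.min(0),p.max(0))
E
```

```text
[[242 242 240 231 212 186 158 120  72  37  21  19  24  22  23  26  19  19  24  19  21  25  27  25  26  24  22  22  43  90 134 163]
 [244 243 243 240 230 203 161 117  64  30  21  13  18  24  20  22  21  20  20  23  23  22  22  25  26  24  24  28  54 101 143 166]
 [243 243 244 241 232 203 152  97  49  27  16  22  13  17  19  24  23  21  24  23  20  24  25  22  23  25  28  33  63 114 152 166]
 [242 243 243 239 226 178 113  61  33  22  16  17  20  17  24  32  35  31  25  24  22  23  19  23  23  30  37  47  83 127 157 170]
 [243 243 241 234 195 130  68  34  18  19  14  17  18  18  32  48  54  49  32  21  21  20  21  28  29  44  71  93 116 141 164 169]
 [243 241 239 225 170  95  39  18  18  16  12  15  15  18  37  62  71  63  41  27  24  22  20  30  44  64  97 130 146 160 167 170]
 [243 242 237 217 154  78  31  19  15  22  25  30  34  36  50  71  78  66  41  27  23  21  25  34  48  66 102 143 161 169 171 171]
 [240 238 230 199 134  68  25  18  25  42  58  71  77  81  80  83  85  65  43  30  24  21  24  33  46  63  96 140 165 170 172 172]
 [231 220 197 160  99  51  21  21  40  72 103 122 12
[... 2897 characters left out ...]
70 172 173 170]
 [171 173 170 162 138 120 108  95  82  76  81  84  98 115 136 155 168 169 171 169 169]
 [173 172 170 149 116 101  99 108 112 108 111 115 124 126 133 149 167 173 173 169 170]]
tool z [-5.57399963e-01 -8.30243965e-01 -4.89975538e-04]
0 0.193 [333.48992318 178.19653476] [356.31485544 190.31211461]
0 0.211 [333.5972538  171.88355382] [356.66416308 183.83018879]
0.001 0.193 [333.88745935 178.14125158] [356.70886704 190.25162629]
0.001 0.211 [333.99896089 171.82901142] [357.06227039 183.77045693]
handle [339.8534209  190.20843975] [350.13379924 209.16285912]
button [344.44738891 199.61517614] [349.39249683 207.03541803]
collar [334.95968598 207.55832808] [353.8740115  218.69952418]
```

```bash
python3 -m creep '0 0 .19 .16 .006 0 0;0 0 0 0 0 0 0;0 0 0 0 0 0 0'; python3 - <<'E'
from h import *
todo([.523,-.0343,.19],-34.2)
E
```

```text
time_s: 8.8
eef_pos: [0.5235, -0.0339, 0.1957]
eef_rot: [0.331, 0.625, 0.331, -0.625]
wrist_force: [-0.8, -0.0, -0.2]
opening: 0.607
t 8.8 pos [ 0.5235 -0.0339  0.1957] F [-0.8 -0.  -0.2] open 0.607 q [-0.29  0.1   1.77  0.    1.27  0.31]
xdir [ 0.001  0.    -1.   ] jaw yaw -34.2
shift cm [ 0.57 -0.02  0.06]
turn 0 [-0.    -0.001 -0.   ]
turn 180 [ 3.141e+00 -0.000e+00  1.000e-03]
```

```bash
python3 -m creep '0 1 0 0 0 0 0;0 1 0 0 0 0 0;0 .7 0 0 0 0 0;0 0 0 0 0 0 0'; python3 - <<'E'
from h import *
todo([.523,-.0343,.1074],-34.2)
E
```

```text
time_s: 9.3
eef_pos: [0.5228, -0.0337, 0.1659]
eef_rot: [-0.33, -0.625, -0.331, 0.625]
wrist_force: [0.8, 0.0, -1.2]
opening: 0.61
t 9.3 pos [ 0.5228 -0.0337  0.1659] F [ 0.8  0.  -1.2] open 0.61 q [-0.29  0.14  1.8   0.    1.21  0.31]
xdir [-0.001  0.001 -1.   ] jaw yaw -34.2
shift cm [5.85 0.05 0.04]
turn 0 [-0.001 -0.     0.001]
turn 180 [3.141e+00 2.000e-03 0.000e+00]
```

```bash
python3 -m creep '0 1 .04 0 0 0 0;0 .7 0 0 0 0 0;0 0 0 0 0 0 0'; python3 - <<'E'
from h import *
todo([.523,-.0343,.1074],-34.2)
b,d=snap('scene','s4.png')
cv2.imwrite('pics/s4c.png',cv2.resize(b[150:260,290:400],None,fx=5.4,fy=5.4,interpolation=cv2.INTER_CUBIC))
E
```

```text
time_s: 9.68
eef_pos: [0.5232, -0.034, 0.1476]
eef_rot: [-0.33, -0.625, -0.331, 0.625]
wrist_force: [-0.2, -0.5, -0.3]
opening: 0.606
t 9.68 pos [ 0.5232 -0.034   0.1476] F [-0.2 -0.5 -0.3] open 0.606 q [-0.29  0.16  1.81  0.    1.17  0.31]
xdir [-0.001  0.001 -1.   ] jaw yaw -34.2
shift cm [4.02 0.   0.04]
turn 0 [-0.001 -0.     0.001]
turn 180 [3.141e+00 2.000e-03 0.000e+00]
```

View pics/s4c.png

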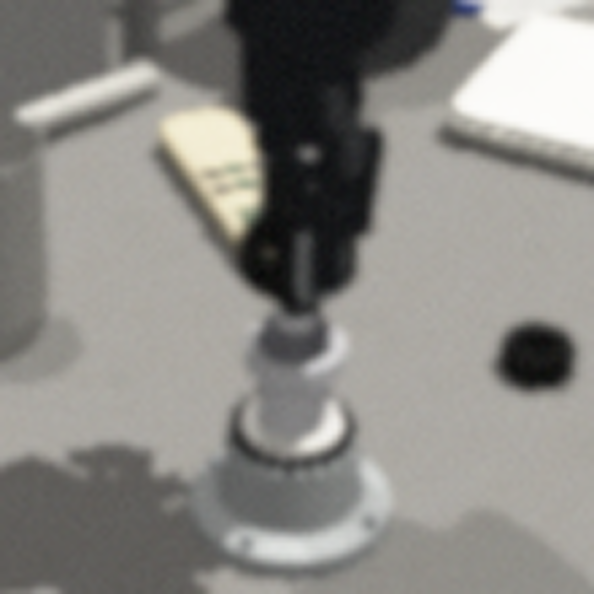

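Ring is around the handle with no contact forces. Continue down.

```bash
python3 -m creep '0 .9 0 0 0 0 0;0 .9 0 0 0 0 0;0 0 0 0 0 0 0'; python3 -m creep '0 .6 0 0 0 0 0;0 .5 0 0 0 0 0;0 0 0 0 0 0 0'; python3 - <<'E'
from h import *
todo([.523,-.0343,.1074],-34.2)
E
```

```text
time_s: 10.1
eef_pos: [0.5236, -0.0341, 0.129]
eef_rot: [0.331, 0.625, 0.331, -0.625]
wrist_force: [0.1, 0.7, -0.5]
opening: 0.61
time_s: 10.48
eef_pos: [0.5237, -0.0341, 0.1173]
eef_rot: [0.331, 0.625, 0.331, -0.625]
wrist_force: [0.6, -0.5, -0.1]
opening: 0.609
t 10.47 pos [ 0.5237 -0.0341  0.1173] F [ 0.6 -0.5 -0.1] open 0.609 q [-0.29  0.21  1.83  0.    1.11  0.31]
xdir [ 0.     0.001 -1.   ] jaw yaw -34.2
shift cm [ 0.99 -0.05  0.06]
turn 0 [-0.    -0.001  0.   ]
turn 180 [3.141e+00 0.000e+00 1.000e-03]
```

```bash
python3 -m creep '0 .4 -.04 0 0 0 0;0 0 0 0 0 0 0'; python3 -m creep '0 .3 0 0 0 0 0;0 0 0 0 0 0 0';python3 -m creep '0 .25 0 0 0 0 0;0 0 0 0 0 0 0'; python3 - <<'E'
from h import *
todo([.523,-.0343,.1074],-34.2)
E
```

```text
time_s: 10.72
eef_pos: [0.5235, -0.0339, 0.1131]
eef_rot: [0.331, 0.625, 0.331, -0.625]
wrist_force: [-0.0, 0.5, -0.5]
opening: 0.608
time_s: 10.98
eef_pos: [0.5236, -0.0339, 0.1101]
eef_rot: [0.331, 0.625, 0.331, -0.625]
wrist_force: [-0.7, 0.0, -0.4]
opening: 0.61
time_s: 11.22
eef_pos: [0.5237, -0.0339, 0.1076]
eef_rot: [0.331, 0.625, 0.331, -0.625]
wrist_force: [-0.0, 0.4, 0.2]
opening: 0.604
t 11.22 pos [ 0.5237 -0.0339  0.1076] F [-0.   0.4  0.2] open 0.604 q [-0.29  0.22  1.83  0.    1.09  0.31]
xdir [ 0.001  0.    -1.   ] jaw yaw -34.2
shift cm [ 0.02 -0.04  0.07]
turn 0 [-0.001 -0.001 -0.001]
turn 180 [ 3.141e+00 -1.000e-03  1.000e-03]
```

```bash
python3 -m creep '0 .15 0 0 0 0 0;0 0 0 0 0 0 0'; python3 -m creep '0 .15 0 0 0 0 0;0 0 0 0 0 0 0'
```

```text
time_s: 11.48
eef_pos: [0.5243, -0.034, 0.1074]
eef_rot: [0.331, 0.626, 0.33, -0.624]
wrist_force: [-0.3, 0.1, 0.2]
opening: 0.603
time_s: 11.72
eef_pos: [0.5246, -0.0341, 0.1073]
eef_rot: [0.331, 0.626, 0.33, -0.624]
wrist_force: [-0.9, 0.3, 0.2]
opening: 0.613
```

```bash
python3 -m creep '1 0 0 0 0 0 0;1 0 0 0 0 0 0;1 0 0 0 0 0 0;1 0 0 0 0 0 0;1 0 0 0 0 0 0'; python3 -m creep '1 -1 0 0 0 0 0;1 -1 0 0 0 0 0;1 0 0 0 0 0 0'; python3 - <<'E'
from h import *
todo([.5228,-.0342,.130],-34.2)
b,d=snap('scene','s5.png')
cv2.imwrite('pics/s5c.png',cv2.resize(b[150:260,290:400],None,fx=5.4,fy=5.4,interpolation=cv2.INTER_CUBIC))
E
```

```text
time_s: 12.35
eef_pos: [0.5244, -0.0341, 0.1066]
eef_rot: [0.331, 0.626, 0.33, -0.624]
wrist_force: [-0.6, -0.2, 0.4]
opening: 1.003
time_s: 12.72
eef_pos: [0.5248, -0.0342, 0.1285]
eef_rot: [0.331, 0.626, 0.33, -0.624]
wrist_force: [0.4, -0.3, -0.2]
opening: 1.0
t 12.72 pos [ 0.5248 -0.0342  0.1285] F [ 0.4 -0.3 -0.2] open 1.0 q [-0.29  0.19  1.82  0.    1.13  0.31]
xdir [ 0.003 -0.    -1.   ] jaw yaw -34.2
shift cm [-0.15 -0.16  0.12]
turn 0 [-0.    -0.001 -0.003]
turn 180 [ 3.141e+00 -4.000e-03  2.000e-03]
```

View pics/s5c.png

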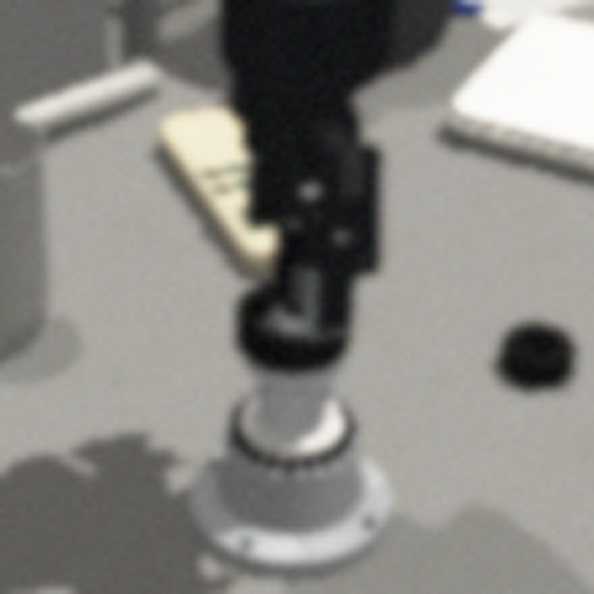

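```bash
python3 -m creep '1 .1 -.16 .1 0 -.001 -.003;1 0 0 0 0 0 0;1 0 0 0 0 0 0'; python3 - <<'E'
from h import *
todo([.5228,-.0342,.1275],-34.2)
b=cv2.imread('pics/s5.png')
c=ctrl.calibration('scene');K,R,t=[np.array(c[k]) for k in('mtx','R','t')]
th=np.radians(np.arange(0,360,5))
for h in(.105,.123):
    p=(np.array([[.523+.0275*np.cos(a),-.0343+.0275*np.sin(a),h] for a in th])@R.T+t)@K.T;p=p[:,:2]/p[:,2:];print(p.min(0),p.max(0))
print(b.max(2)[200:224,344], b.max(2)[208,328:362])
E
```

```text
time_s: 13.15
eef_pos: [0.522, -0.0339, 0.1265]
eef_rot: [-0.33, -0.625, -0.331, 0.625]
wrist_force: [-0.3, 0.1, 1.2]
opening: 1.003
t 13.15 pos [ 0.522  -0.0339  0.1265] F [-0.3  0.1  1.2] open 1.003 q [-0.29  0.19  1.83  0.    1.13  0.3 ]
xdir [-0.002  0.001 -1.   ] jaw yaw -34.2
shift cm [-0.1   0.08 -0.02]
turn 0 [-0.     0.     0.002]
turn 180 [ 3.141  0.004 -0.   ]
[333.5821052  206.77841515] [355.25739926 219.54581644]
[333.68491441 201.05924623] [355.57830731 213.69989606]
[ 39  43  46  43  44  42  36  44  74 106 117  97  60  31  21  17  19  21
  48  84 115 124 121 124] [172 171 171 171 157 117  63  30  21  23  32  53  74  93  93  82  74  74
  79  83  70  45  26  24  23  34  68 119 153 165 167 170 170 171]
```

```bash
python3 -m creep '1 -.15 .07 0 0 0 .002;.6 0 0 0 0 0 0;.45 0 0 0 0 0 0;.45 0 0 0 0 0 0;.45 0 0 0 0 0 0'; python3 - <<'E'
from h import *
todo([.5228,-.0342,.1275],-34.2)
b,d=snap('scene','s6.png')
cv2.imwrite('pics/s6c.png',cv2.resize(b[150:260,290:400],None,fx=5.4,fy=5.4,interpolation=cv2.INTER_CUBIC))
E
```

```text
time_s: 13.78
eef_pos: [0.5225, -0.0343, 0.1278]
eef_rot: [-0.331, -0.625, -0.331, 0.625]
wrist_force: [0.0, 0.1, -0.1]
opening: 0.451
t 13.78 pos [ 0.5225 -0.0343  0.1278] F [ 0.   0.1 -0.1] open 0.451 q [-0.29  0.19  1.82 -0.    1.13  0.3 ]
xdir [-0.001  0.    -1.   ] jaw yaw -34.2
shift cm [ 0.03  0.02 -0.03]
turn 0 [-0.     0.     0.001]
turn 180 [ 3.141e+00  1.000e-03 -0.000e+00]
```

View pics/s6c.png

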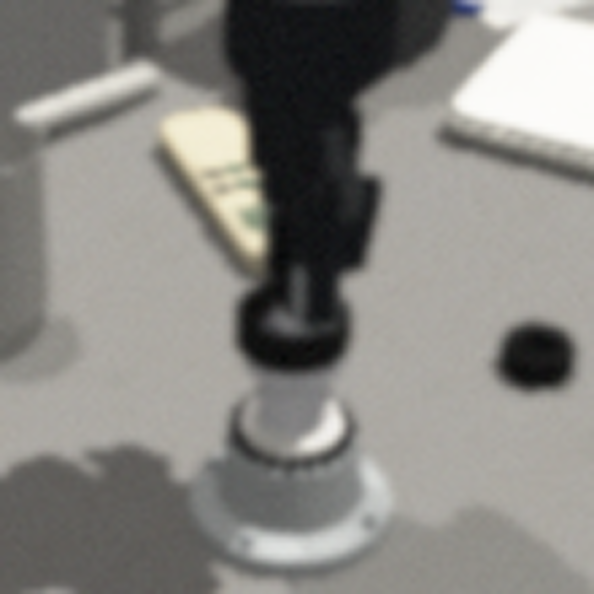

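```bash
python3 -m creep '0 0 0 0 0 0 0;0 0 0 0 0 0 0;0 0 0 0 0 0 0;0 0 0 0 0 0 0;0 0 0 0 0 0 0'; python3 - <<'E'
from h import *
todo([.5228,-.0342,.2125],-34.2)
b,d=snap('scene','s7.png')
cv2.imwrite('pics/s7c.png',cv2.resize(b[150:260,290:400],None,fx=5.4,fy=5.4,interpolation=cv2.INTER_CUBIC))
E
```

```text
time_s: 14.45
eef_pos: [0.5227, -0.0344, 0.1281]
eef_rot: [-0.33, -0.625, -0.331, 0.625]
wrist_force: [0.5, -0.7, 1.0]
opening: 0.275
t 14.45 pos [ 0.5227 -0.0344  0.1281] F [ 0.5 -0.7  1. ] open 0.275 q [-0.29  0.19  1.82  0.    1.13  0.31]
xdir [-0.001  0.    -1.   ] jaw yaw -34.3
shift cm [-8.44 -0.   -0.02]
turn 0 [-0.001  0.     0.001]
turn 180 [ 3.141e+00  1.000e-03 -0.000e+00]
```

View pics/s7c.png

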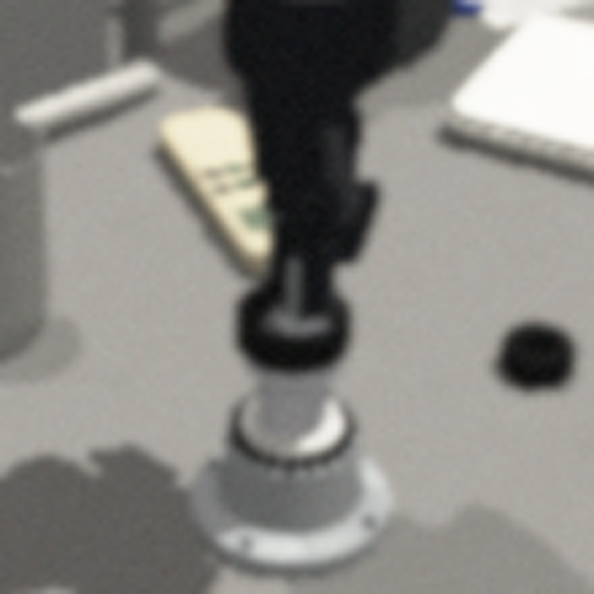

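```bash
python3 -m creep '0 -.5 0 0 0 0 0;0 -.6 0 0 0 0 0;0 0 0 0 0 0 0'; python3 - <<'E'
from h import *
todo([.5228,-.0342,.2125],-34.2)
E
```

```text
time_s: 14.88
eef_pos: [0.5226, -0.0344, 0.139]
eef_rot: [-0.33, -0.625, -0.331, 0.625]
wrist_force: [2.2, -1.0, -3.7]
opening: 0.272
t 14.88 pos [ 0.5226 -0.0344  0.139 ] F [ 2.2 -1.  -3.7] open 0.272 q [-0.29  0.17  1.82  0.    1.15  0.31]
xdir [-0.001  0.    -1.   ] jaw yaw -34.3
shift cm [-7.35 -0.   -0.02]
turn 0 [-0.001  0.     0.001]
turn 180 [ 3.141e+00  1.000e-03 -0.000e+00]
```

Force is about −4 N, matching the spring, so the handle is sliding. Continuing.

```bash
python3 -m creep '0 -1 0 0 0 0 0;0 -1 0 0 0 0 0;0 -1 0 0 0 0 0;0 0 0 0 0 0 0'; python3 -m creep '0 -1 0 0 0 0 0;0 -1 0 0 0 0 0;0 -1 0 0 0 0 0;0 0 0 0 0 0 0';  python3 - <<'E'
from h import *
todo([.5228,-.0342,.2131],-34.2)
E
```

```text
time_s: 15.38
eef_pos: [0.5226, -0.0344, 0.1702]
eef_rot: [-0.33, -0.625, -0.331, 0.625]
wrist_force: [2.7, -0.0, -4.3]
opening: 0.272
time_s: 15.88
eef_pos: [0.5226, -0.0344, 0.2008]
eef_rot: [0.33, 0.625, 0.331, -0.625]
wrist_force: [3.9, -0.3, -5.0]
opening: 0.277
t 15.88 pos [ 0.5226 -0.0344  0.2008] F [ 3.9 -0.3 -5. ] open 0.277 q [-0.29  0.1   1.77  0.    1.28  0.31]
xdir [-0.     0.001 -1.   ] jaw yaw -34.3
shift cm [-1.23  0.01 -0.02]
turn 0 [-0.001 -0.     0.   ]
turn 180 [3.14e+00 1.00e-03 1.00e-03]
```

```bash
python3 -m creep '0 -.5 0 0 0 0 0;0 -.5 0 0 0 0 0;0 0 0 0 0 0 0';python3 -m creep '0 -.2 0 0 0 0 0;0 0 0 0 0 0 0'; python3 -m creep '0 -.2 0 0 0 0 0;0 0 0 0 0 0 0'
```

```text
time_s: 16.25
eef_pos: [0.5226, -0.0344, 0.2105]
eef_rot: [0.33, 0.625, 0.331, -0.625]
wrist_force: [3.4, -0.4, -4.8]
opening: 0.273
time_s: 16.5
eef_pos: [0.5226, -0.0344, 0.2123]
eef_rot: [0.33, 0.625, 0.331, -0.625]
wrist_force: [3.9, -1.2, -4.6]
opening: 0.272
time_s: 16.75
eef_pos: [0.5226, -0.0344, 0.213]
eef_rot: [0.33, 0.625, 0.331, -0.625]
wrist_force: [5.6, -1.2, -4.7]
opening: 0.27
```

```bash
python3 -m creep '0 -.3 0 0 0 0 0'; python3 - <<'E'
from h import *
todo([.5228,-.0342,.2131],-34.2)
b,d=snap('scene','s8.png');snap('top','t8.png')
cv2.imwrite('pics/s8c.png',cv2.resize(b[130:260,290:400],None,fx=4.6,fy=4.6,interpolation=cv2.INTER_CUBIC))
todo([.5228,-.0342,.2131])
E
```

```text
time_s: 16.88
eef_pos: [0.5224, -0.0343, 0.2135]
eef_rot: [-0.33, -0.625, -0.331, 0.625]
wrist_force: [15.9, -3.5, -32.2]
opening: 0.272
t 16.88 pos [ 0.5224 -0.0343  0.2135] F [ 15.9  -3.5 -32.2] open 0.272 q [-0.29  0.08  1.75  0.    1.31  0.31]
xdir [-0.001  0.001 -1.   ] jaw yaw -34.3
shift cm [ 0.04  0.02 -0.03]
turn 0 [-0.002 -0.001  0.002]
turn 180 [3.14e+00 3.00e-03 1.00e-03]
t 16.98 pos [ 0.5225 -0.0343  0.2133] F [ 12.5  -1.7 -22.3] open 0.272 q [-0.29  0.08  1.75  0.    1.31  0.31]
xdir [-0.001  0.002 -1.   ] jaw yaw -34.3
shift cm [ 0.02  0.02 -0.03]
```

View pics/s8c.png

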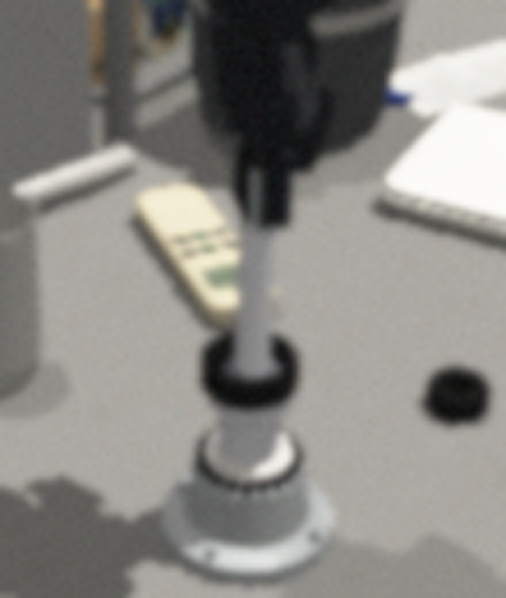

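```bash
python3 -m creep '0 0 0 0 0 0 0;0 -.05 0 0 0 0 0'; python3 - <<'E'
from h import *
todo([.5228,-.0342,.2131])
b,d=snap('top','t9.png');snap('scene','s9.png')
for q in('narrow_ring_centre','wide_ring_centre'):print(q,[(np.round(r['rect']).tolist(),round(r['confidence'],2)) for n in('top','scene') for r in ctrl.find_in(q,n)][:3])
todo([.5228,-.0342,.2131])
print(ctrl.hand_in())
E
```

```text
time_s: 17.23
eef_pos: [0.5226, -0.0343, 0.2128]
eef_rot: [-0.329, -0.625, -0.331, 0.625]
wrist_force: [3.2, -0.4, -5.0]
opening: 0.269
t 17.23 pos [ 0.5226 -0.0343  0.2128] F [ 3.2 -0.4 -5. ] open 0.269 q [-0.29  0.09  1.75  0.    1.31  0.3 ]
xdir [-0.002  0.002 -1.   ] jaw yaw -34.3
shift cm [-0.03  0.01 -0.02]
narrow_ring_centre [([394.0, 220.0, 408.0, 237.0], 0.69)]
wide_ring_centre [([391.0, 121.0, 424.0, 177.0], 0.28), ([330.0, 204.0, 354.0, 217.0], 0.63)]
t 17.52 pos [ 0.5226 -0.0344  0.2132] F [ 4.9 -1.2 -6.7] open 0.276 q [-0.29  0.08  1.75  0.    1.31  0.3 ]
xdir [-0.001  0.002 -1.   ] jaw yaw -34.3
shift cm [ 0.01  0.01 -0.03]
the job is handed in; nothing more can be done
None
```

The wide drip ring is seated on the collar, and the handle is held at its second stop with the button squeezed. The job is handed in at 17.5 s, and the interface reported no verdict.

- **Ring:** I slid it down over the handle and let go. Its outline in the scene picture fits a flat seat at 105 mm to within about a pixel, and it was still on the collar after the pull.
- **Button:** I gripped the handle across the button. The gripper reads about 23 mm there. It also read about 52 mm on the 55 mm ring, so that corresponds to about 25 mm, which means fully in.
- **Handle:** The tool rose 85 mm in total. The handle slid at 4 to 5 N and passed the first stop without catching. A short test pull then met a hard end, with a peak of about 36 N at the wrist. I eased off afterwards, and at hand-in the tool was at z = 0.2132 m with about 7 N downward on it.
- **Other things:** The network put the narrow ring within a few pixels of where it started. I saw no change to the thermometer in the close-up after the pull. I did not measure the canister, peeler or thermometer again at the end. The arm was never lowered near them.
- **Disagreements:** In the last top picture the network gave a weak "wide ring" report (0.28) at the thermometer's place, which I took as false. The scene camera's report (0.63) was on the collar. When the ring reached the collar the wrist force read close to zero, so I judged it seated from the height and the picture.

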